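# Take the brittle bowl off an air-line filter

### The job

The compressed-air filter is bolted upside down to its service plate, and its clear plastic bowl has to come off for cleaning: press the sprung bowl down until it clears its catch, turn it anticlockwise (seen from above) to the green open mark, let it spring up, lift it straight off the filter element and stand it mouth down in the grey drip tray, in the empty end beside the pipe tee. The old plastic is crazed and cracks easily, so never load it with more than about 15 N from either finger, pressing or squeezing, and set it down softly. Leave the tools lying about where they are.

Things in the scene. Friction and masses are not known exactly. Their poses are not given: they have to be found in the camera images.
- filter_bowl: Clear plastic bowl standing mouth down, 0.1 to 0.2 kg. Origin: centre of its mouth rim, z up. Round body 62 mm in diameter, wall 3.5 mm, flat closed crown 84 mm above the origin. Three blue lugs at the rim, 6 mm high, reaching 37 mm from the axis, at +x and 120 deg either way; white index mark on its blue ring at -x. A loose part, held only by its lugs. Cracks above 15 N a finger.
- bowl_bar (a point): Middle of the blue turning bar across the crown, on the bowl's axis, 92 mm above the bowl's origin. The bar is 58 mm long (along the bowl's x), 11 mm wide and 16 mm high: it reaches from the crown, 8 mm below this point, to 8 mm above it. Beside it the crown is flat out to 26 mm from the axis, rounded to 30 mm.
- filter_head: Aluminium filter head, fixed upside down on a dark steel plate 150 x 112 x 8 mm. Origin: underside of the plate, on the bowl's axis, z up. Head 91 mm in diameter, top 56 mm above the origin; port bosses reach 52 mm along its +y and -y. Closed: the bowl's x lies along the head's x (red mark on the rim at -x), bowl origin 45 mm above the head's.
- head_catch (a point): Centre of the head's top, inside it the sprung bayonet catch. The spring pushes the closed bowl up with 5 N, plus 0.5 N per mm pressed. The lugs clear the catch after 2 to 11 mm of pressing: this differs each time and cannot be seen. A hard stop comes 2 mm deeper. If not held below the catch the bowl will not turn.
- open_mark (a point): Green mark on the head's rim, 50 deg anticlockwise (from above) from the red one. Held down, the bowl turns until its white index mark is here (a stop at 54 deg) with little torque; let go, it springs up about 4 mm above its closed height and is free. Turned back less than 34 deg it is caught again.
- element_top (a point): Tip of the white filter element inside the bowl, 36 mm in diameter, on a spring, staying on the head. With the bowl free the tip stands about 73 mm above the head's top: the bowl must rise straight up 85 mm to clear it.
- drip_tray: Fixed grey open tray, 210 mm (its x) x 140 mm (its y), walls 28 mm high and 3 mm thick, floor 3 mm thick. Origin: centre of its underside. The half towards its +x is empty and takes the bowl.
- tee: Cast pipe tee 50 x 66 x 33 mm lying in the tray's -x end. Origin: centre of its underside.
- air_tool: Black air sander, 195 x 46 x 46 mm, lying behind the work. Bystander. Origin: centre of its underside.
- measure: Yellow tape measure, 66 x 82 x 37 mm. Bystander. Origin: centre of its underside.
- grips: Small locking pliers, 198 x 74 x 19 mm, lying behind the work. Bystander. Origin: centre of its underside.
- flat_file: Flat file with wooden handle, 303 x 27 x 28 mm, on the right. Bystander. Origin: centre of its underside.
- driver: Red screwdriver, 208 x 29 x 29 mm, on the left. Bystander. Origin: centre of its underside.
- block: Small yellow notched wood block, 72 x 26 x 34 mm. Bystander. Origin: centre of its underside.
Mind the look-alikes: they are no part of the job. Leave any red or turquoise look-alike of the filter_bowl alone.

How it is judged (in metres and radians):
On the way:
1. the bowl has been pressed, turned to the open mark and has sprung up free of its catch (angle between the x axis of filter_bowl and the x axis of filter_head, either way round above 0.6 rad and z of filter_bowl in the frame of filter_head between 0.0475 and 0.11 m and horizontal distance between filter_bowl and filter_head below 0.015 m), for 0.05 s.
At the end, for the whole second after the job is handed in: The bowl stands at rest, mouth down and upright (within 0.08 rad) on the tray's floor (rim at most 7 mm over the tray's underside), its centre inside the tray, let go of; the tee still lies flat in the tray (x of filter_bowl in the frame of drip_tray between -0.08 and 0.08 m and y of filter_bowl in the frame of drip_tray between -0.045 and 0.045 m and z of filter_bowl in the frame of drip_tray below 0.007 m and angle between filter_bowl's own z axis and vertical below 0.08 rad and linear speed of filter_bowl below 0.02 m/s and z of tee in the frame of drip_tray below 0.012 m); the robot touches nothing.
It fails at once if the bowl is pressed or squeezed with more than 15 N a finger (all contact forces of the gripper on it add up to over 30 N) (contact force between filter_bowl and the fingers above 30 N or contact force between filter_bowl and the arm above 30 N).
It fails at once if the bowl is put down hard (more than 15 N on the tray or on the tee) (contact force between filter_bowl and drip_tray above 15 N or contact force between filter_bowl and tee above 15 N).
It fails at once if a tool lying about is pushed more than 30 mm (distance of any of air_tool, measure, grips, flat_file, driver, block from where it was at the start of the episode above 0.03 m).
It also fails if it takes over 64 s, if anything falls off the work surface, if the arm or the gripper's body presses on something with over 40 N, if the wrist force passes 120 N, or if a joint passes its speed limit or range.

### The arm

A 6-joint arm with a two-finger parallel gripper is mounted at the origin on a cart in front of the work surface, level with it; the furniture and walls round the work are solid. World frame = base frame: x ahead of the robot, y to its left, z up, the work surface at z = 0. Lengths are in mm, angles in rad, forces in N, time in s.
With the tool pointing down it reaches from about 300 to 775 mm from the base axis. Payload 14.6 kg.
Tool frame: the origin (TCP) lies at the very end of the fingers, on their centre line; the grasp point (between the pads) lies 19 mm behind it; z points along the fingers, y is the line along which they close (so a half turn about z gives the same grasp; the last joint's range is limited). The gripper opens to 94 mm and grips with 3 to 60 N. Pads are 16 mm wide; open, the fingers measure 119 mm over their backs; the gripper's body (75 mm by 177 mm) begins 78 mm behind the grasp point.
Start: joints at [-1.364, 0.3, 1.521, -0, 1.321, -0.067], TCP at [148.709, -529.504, 205.446] pointing down, gripper open.
Joint ranges: [-3.03, 3.03], [-0.79, 2.21], [0.23, 2.52], [-1.04, 4.18], [0, 3.07], [-2.55, 2.55]. Speed limits (rad/s): [2.22, 2.22, 2.57, 3.14, 3.14, 3.14].

### API

Orientations are given as [roll, pitch, yaw] about the fixed x, y, z axes, in that order (R = Rz(yaw) Ry(pitch) Rx(roll)).
In Python, from cell import manip, optics gives the robot as it stands.
- The arm moves only by the shell command python3 -m crank 'ROWS' [FORCE]. ROWS is JSON, a list of rows, each a list of 7 numbers: the opening in per cent of the stroke, from 0 (shut) to 100 (fully open), then the shift along the tool's x, y, z in mm, then the turn, a rotation vector about the tool's x, y, z in rad. A call has 1 to 10 rows; each row is the pose to reach, as a shift and turn from the pose commanded when the call began, along the tool's axes at that moment; what a row does not reach only later rows make up. A row lasts 1/10 s, in which the tool goes at most 50 mm and 8.59 degrees, less where a joint would pass 70% of its speed; a pose out of reach is approached as far as the arm can. A call with a gripper value outside its range is refused whole. The fingers move at their own pace and stop on an object; FORCE is the grip in N (left out, the last holds). Time passes only in rows, so rows that repeat a pose let the fingers close. It gives the time, the measured TCP pose, the force, the opening and the grip force at its end, in the units of the state.
- manip.read_state(): the state, without advancing time (a new reading comes with each control period).
- optics.camera(name): name is "scene" or "top"; returns (picture, depth): 384x512x3 uint8, red, green, blue; 384x512 float32, mm along the optical axis (not along the pixel's ray), 0 where there is no reading.
- optics.calibration(name): a dict with "camera_matrix" (3x3 intrinsics, pixels), "R" (3x3) and "t" (3): a world point X has camera coordinates R X + t. Camera axes: x right, y down, z forward; pixel columns grow to the right and rows downward; lengths in mm; the calibration is good to about 2 mm. A picture is of the moment at which its call begins. calibration takes no time and is no camera call.
- manip.sign_off(): hands the job in; it is judged then, once.
The state is a dict: "clock": time; "joints": joint angles; "qd": joint speeds; "effort": joint torques, N m; "eef_pos": TCP position; "eef_rot": TCP orientation; "wrist_force": force on the tool from outside, world axes, zero at the start; "moment": the same for the moment, N m; "finger_gap": finger opening in mm; "finger_force": force on a finger pad.
Only numpy, scipy, OpenCV 4.12 (cv2) and the standard library are available. Lean on these libraries where they do the work, as an engineer would, in place of code of your own. Each camera call takes 0.05 s, during which the arm holds its last target. There are 200 camera calls.

## Working session

There is one attempt and no reset: what is moved stays moved. The work goes in short steps, Python scripts to look and compute and a shell command to move; the robot and the scene stay as the last step left them, time stands still between calls to the robot, and variables do not carry over. Pictures are saved under pics/ and viewed, at most 10 in all, crops included, and the job is handed in when it is done.

```bash
ls; mkdir -p pics; cat > h.py <<'E'
import numpy as np, cv2
from cell import manip, optics
def grab(n,f):
    p,d=optics.camera(n); cv2.imwrite(f'pics/{f}.png',p[:,:,::-1]); np.save(f'pics/{f}.npy',d); return p,d
def world(n,u,v,z):  # depth z mm
    c=optics.calibration(n);K=np.array(c['camera_matrix']);R=np.array(c['R']);t=np.array(c['t'])
    return R.T@(np.linalg.inv(K)@np.array([u,v,1.])*z-t)
def atz(n,u,v,h):  # intersect pixel ray with plane z=h
    a=world(n,u,v,0.);b=world(n,u,v,1.);return a+(b-a)*(h-a[2])/(b[2]-a[2])
def pix(n,X):
    c=optics.calibration(n);x=np.array(c['camera_matrix'])@(np.array(c['R'])@np.array(X,float)+np.array(c['t']));return x[:2]/x[2]
E
python3 - <<'E'
from h import *
a,_=grab('top','t0');b,_=grab('scene','s0')
for n in('top','scene'):
    c=optics.calibration(n);R=np.array(c['R']);print(n,-R.T@np.array(c['t']),R[2])
s=manip.read_state();print(s)
cv2.imwrite('pics/t0b.png',cv2.resize(a[:,:,::-1],(800,600),interpolation=cv2.INTER_CUBIC))
E
```

```text
pics
top [ 356.5637382   -35.59309207 1419.09118231] [ 0.18706765  0.0012996  -0.98234617]
scene [-152.77733715  672.19021137  788.99512264] [ 0.61764665 -0.56024086 -0.55194455]
{'clock': 0.1, 'joints': array([-1.36360957e+00,  3.00383734e-01,  1.52152426e+00,  1.03223912e-05,
        1.32070223e+00, -6.65980631e-02]), 'qd': array([ 2.29314277e-05, -1.33814195e-03, -2.48665261e-03,  5.20900257e-04,
       -4.93536760e-04, -1.57808716e-03]), 'effort': array([-6.68748617e-04, -5.32647371e+01, -3.53284192e+01,  7.08742091e-02,
        2.35048332e-02, -6.08341861e-05]), 'eef_pos': array([ 148.65915927, -529.28102363,  204.95828861]), 'eef_rot': array([-3.14057800e+00, -7.76947302e-05,  2.73782225e-01]), 'wrist_force': array([0.36498382, 0.5574087 , 0.50078814]), 'moment': array([ 0.00324526,  0.01590268, -0.006387  ]), 'finger_force': 0.0, 'finger_gap': 93.95710367113175}
```

View pics/t0b.png

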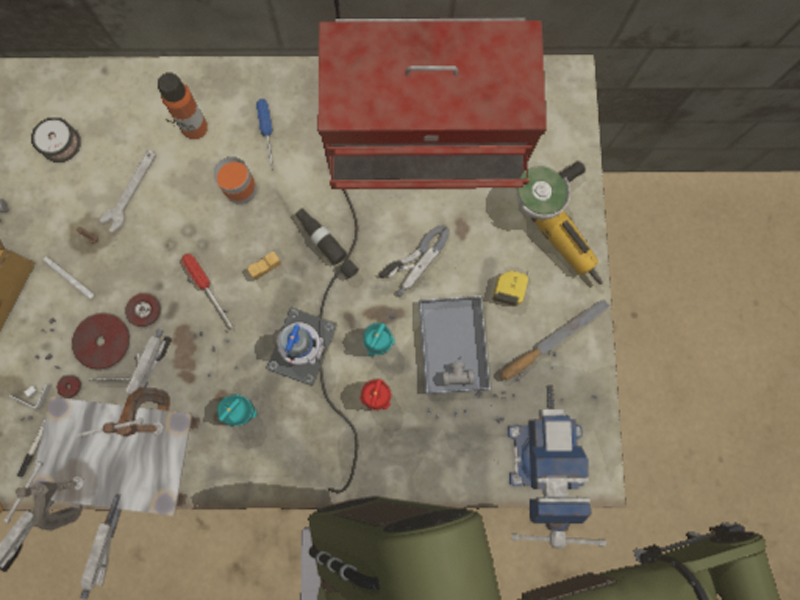

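View pics/s0.png

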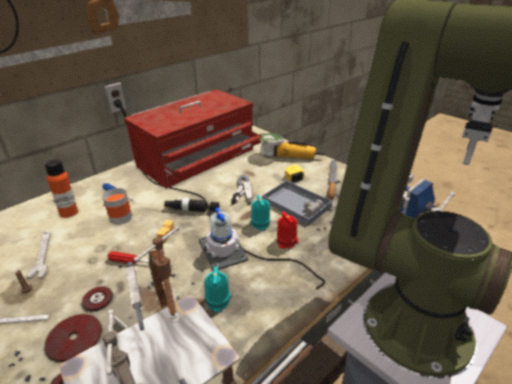

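In the top picture (800-px view), four things look like bowls: the clear one with a blue bar on the head and plate at (298,342), turquoise ones at (378,338) and (236,410), and a red one at (376,394). Only the clear one on the steel plate fits the description. The tray is at (455,345), with the tee at its near end (458,373). I'll confirm with one enlarged crop of the head and one of the tray.

```bash
python3 - <<'E'
from h import *
p=cv2.imread('pics/t0.png')
a=p[192:248,160:230]; b=p[184:256,262:332]
cv2.imwrite('pics/c1.png',cv2.resize(a,None,fx=10,fy=10,interpolation=cv2.INTER_CUBIC))
cv2.imwrite('pics/c2.png',cv2.resize(b,None,fx=8,fy=8,interpolation=cv2.INTER_CUBIC))
E
```

```text
(no output)
```

View pics/c1.png

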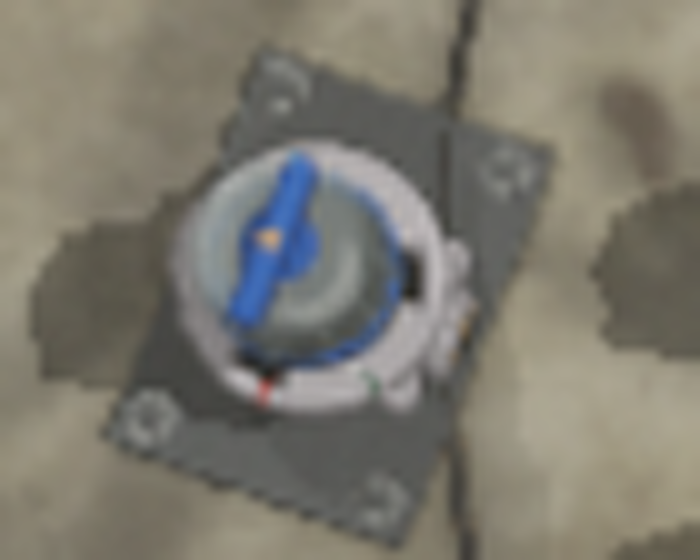

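View pics/c2.png

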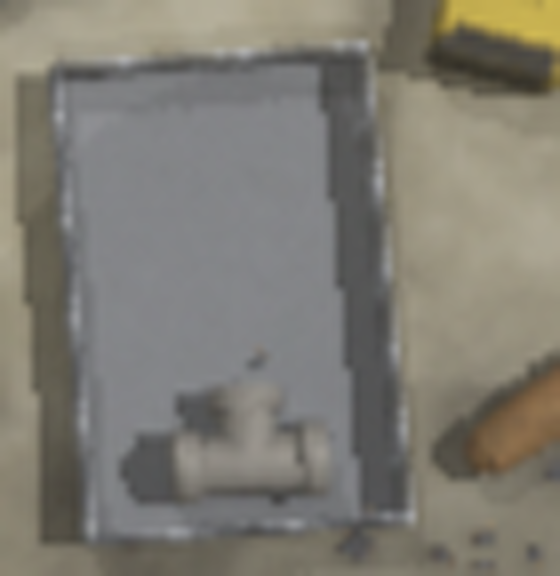

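The crop shows the clear bowl, its blue bar running from (303,160) to (240,318), the red mark at (265,392) and the green mark at (372,385). It is the right one, and closed. The tray's rim corners are (55,65), (370,45), (410,518) and (92,540), with the empty end at the top of the crop.

```bash
python3 - <<'E'
from h import *
f=lambda x,y,h:atz('top',160+(x+.5)/10-.5,192+(y+.5)/10-.5,h)
g=lambda x,y,h:atz('top',262+(x+.5)/8-.5,184+(y+.5)/8-.5,h)
P=np.array([f(*q,8) for q in((265,45),(552,150),(405,548),(103,430))]);print('plate',P.round(1),P.mean(0), [np.linalg.norm(P[i]-P[i-1]) for i in range(4)])
a,b=f(303,160,145),f(240,318,145);d=a-b;print('bar',a,b,(a+b)/2,np.linalg.norm(d),np.degrees(np.arctan2(d[1],d[0])))
for i,j in((1,0),(2,3)):
    d=P[i]-P[j];print('plate short',np.degrees(np.arctan2(d[1],d[0]))+90)
for i,j in((0,3),(1,2)):
    d=P[i]-P[j];print('plate long',np.degrees(np.arctan2(d[1],d[0])))
c=P.mean(0)
for n,q in(('red',(265,392)),('green',(372,385))):
    w=f(*q,56);d=w-c;print(n,w,np.hypot(*d[:2]),np.degrees(np.arctan2(d[1],d[0])))
T=np.array([g(*q,28) for q in((55,65),(370,45),(410,518),(92,540))]);print('tray',T.round(1),T.mean(0),[np.linalg.norm(T[i]-T[i-1]) for i in range(4)])
d=(T[0]+T[1]-T[2]-T[3]);print('tray ang',np.degrees(np.arctan2(d[1],d[0])))
D=np.load('pics/t0.npy')
print('depth bar', [world('top',u,v,D[v,u]) for u,v in((188,212),(186,218),(186,221),(284,190))])
# scene crop of bowl
print(pix('scene',[c[0],c[1],145]))
E
grep -n . /dev/null
```

```text
plate [[636.4 191.    8. ]
 [597.9  88.5   8. ]
 [458.  138.    8. ]
 [499.6 244.3   8. ]] [547.9776699  165.45932704   8.        ] [np.float64(146.77404873553655), np.float64(109.44201705433836), np.float64(148.43296862180938), np.float64(114.0777176141336)]
bar [571.69677807 155.95193828 145.        ] [521.02877993 174.78824339 145.        ] [546.362779   165.37009083 145.        ] 54.05601192636609 -20.3930910146374
plate short -20.55340253751355
plate short -21.37989820904481
plate long -21.28636380063385
plate long -19.493272305230594
red [507.30322286 180.3951183   56.        ] 43.329995410038805 159.83659819447467
green [509.48481202 144.27184892  56.        ] 43.938699765362756 -151.17046075833514
tray [[ 646.4 -101.2   28. ]
 [ 654.6 -239.7   28. ]
 [ 447.9 -250.1   28. ]
 [ 439.3 -114.1   28. ]] [ 547.04445072 -176.25560982   28.        ] [np.float64(207.56805763220774), np.float64(138.71575514164505), np.float64(207.00333678315351), np.float64(136.28654246158905)]
tray ang 3.230701703879328
depth bar [array([557.49071665, 161.66212833, 144.12144795]), array([538.64943928, 168.05236328, 141.12066544]), array([528.40295033, 167.0965093 , 145.6609641 ]), array([ 6.58231242e+02, -1.58397110e+02, -5.25485783e-01])]
[219.47125471 211.13332932]
```

```bash
python3 -m crank '[[60,0,0,-50,0,0,0],[50,0,0,-95,0,0,0],[40,571,-560,-95,0,0,0.632],[40,571,-560,-95,0,0,0.632],[40,571,-560,-95,0,0,0.632],[40,571,-560,-95,0,0,0.632],[40,571,-560,-95,0,0,0.632],[40,571,-560,-95,0,0,0.632],[40,571,-560,-95,0,0,0.632],[40,571,-560,-95,0,0,0.632]]' 4
```

```text
clock: 1.1
eef_pos: [344.3, -188.3, 300.5]
eef_rot: [3.142, -0.0, -0.359]
wrist_force: [1.0, -1.1, 0.8]
finger_gap: 37.5
finger_force: 0.0
```

```bash
python3 -m crank '[[40,66,-403,0,0,0,0],[40,66,-403,0,0,0,0],[40,66,-403,0,0,0,0],[40,66,-403,0,0,0,0],[40,66,-403,0,0,0,0],[40,66,-403,0,0,0,0],[40,66,-403,0,0,0,0],[40,66,-403,0,0,0,0],[40,66,-403,0,0,0,0],[40,66,-403,0,0,0,0]]'; python3 - <<'E'
from h import *
s=manip.read_state();print(s['clock'],s['eef_pos'],s['eef_rot'],s['wrist_force'])
d=np.array([547,165.4,0])-s['eef_pos'];y=s['eef_rot'][2];print(d[0]*np.cos(y)+d[1]*np.sin(y),d[0]*np.sin(y)-d[1]*np.cos(y))
E
```

```text
clock: 2.1
eef_pos: [547.0, 164.9, 299.4]
eef_rot: [3.14, 0.002, -0.356]
wrist_force: [0.3, -0.4, -0.1]
finger_gap: 38.0
finger_force: 0.0
2.1 [546.99435934 164.92727977 299.42289403] [ 3.14045818e+00  1.56635442e-03 -3.56312286e-01] [ 0.31547328 -0.36243851 -0.13301254]
-0.15960815235183975 -0.44499603133636506
```

```bash
python3 -m crank '[[40,0,0,50,0,0,0],[40,0,0,100,0,0,0],[40,0,0,140,0,0,0],[40,0,0,155,0,0,0],[40,0,0,162,0,0,0],[40,0,0,162,0,0,0]]'; python3 - <<'E'
from h import *
p,d=grab('scene','s1');a=p[150:250,160:280]
cv2.imwrite('pics/c3.png',cv2.resize(a[:,:,::-1],None,fx=6,fy=6,interpolation=cv2.INTER_CUBIC))
E
```

```text
clock: 2.7
eef_pos: [546.8, 163.0, 138.7]
eef_rot: [3.141, 0.0, -0.359]
wrist_force: [-0.2, 1.0, 1.3]
finger_gap: 37.6
finger_force: 0.0
```

View pics/c3.png

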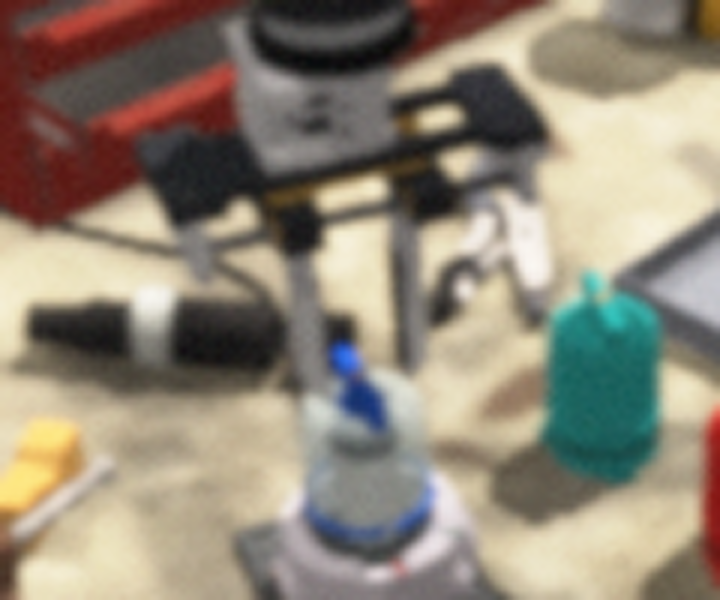

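The fingers straddle the blue bar at (360,390) in the crop, centred. I'll go down gently to touch the crown.

```bash
python3 -m crank '[[30,0,0,3,0,0,0],[30,0,0,6,0,0,0],[30,0,0,7,0,0,0],[30,0,0,7,0,0,0],[30,0,0,7,0,0,0]]'
```

```text
clock: 3.25
eef_pos: [547.0, 164.1, 131.7]
eef_rot: [-3.142, -0.0, -0.358]
wrist_force: [-1.4, 0.5, -0.1]
finger_gap: 28.3
finger_force: 0.0
```

```bash
python3 -m crank '[[30,0,0,1,0,0,0],[30,0,0,1,0,0,0],[30,0,0,1,0,0,0]]'
```

```text
clock: 3.55
eef_pos: [547.0, 164.1, 130.5]
eef_rot: [-3.142, 0.0, -0.358]
wrist_force: [-0.2, 0.0, 0.6]
finger_gap: 28.3
finger_force: 0.0
```

```bash
python3 -m crank '[[30,0,-1,1,0,0,0],[30,0,-1,1,0,0,0],[30,0,-1,1,0,0,0]]'
```

```text
clock: 3.85
eef_pos: [547.3, 165.0, 129.5]
eef_rot: [3.142, 0.0, -0.358]
wrist_force: [0.0, 0.6, 0.1]
finger_gap: 28.3
finger_force: 0.0
```

```bash
python3 -m crank '[[30,0,0,0.7,0,0,0],[30,0,0,0.7,0,0,0],[30,0,0,0.7,0,0,0]]'
```

```text
clock: 4.15
eef_pos: [547.5, 165.0, 129.2]
eef_rot: [-3.141, -0.001, -0.358]
wrist_force: [-1.3, -0.1, 4.6]
finger_gap: 28.0
finger_force: 2.6
```

Touched the crown at z 129.2, as expected. Now I'll close lightly.

```bash
python3 -m crank '[[5,0,0,0,0,0,0],[5,0,0,0,0,0,0],[5,0,0,0,0,0,0],[5,0,0,0,0,0,0],[5,0,0,0,0,0,0],[5,0,0,0,0,0,0],[5,0,0,0,0,0,0]]' 4
```

```text
clock: 4.85
eef_pos: [547.5, 165.1, 129.0]
eef_rot: [-3.141, -0.0, -0.358]
wrist_force: [1.6, 2.4, 4.6]
finger_gap: 11.2
finger_force: 5.4
```

Gripped: the gap is 11.2 mm, matching the bar's 11 mm. Next I'll press in small steps.

```bash
python3 -m crank '[[5,0,0,0.5,0,0,0],[5,0,0,1,0,0,0],[5,0,0,1.5,0,0,0],[5,0,0,1.5,0,0,0],[5,0,0,1.5,0,0,0]]' 3; python3 -m crank '[[5,0,0,0.5,0,0,0],[5,0,0,1,0,0,0],[5,0,0,1,0,0,0]]'
```

```text
clock: 5.35
eef_pos: [547.6, 165.1, 127.9]
eef_rot: [-3.141, -0.001, -0.358]
wrist_force: [0.1, 2.6, 8.0]
finger_gap: 11.2
finger_force: 5.4
clock: 5.65
eef_pos: [547.6, 165.1, 126.9]
eef_rot: [-3.141, -0.001, -0.358]
wrist_force: [-0.0, 2.1, 7.8]
finger_gap: 11.0
finger_force: 5.5
```

```bash
for i in 1 ; do python3 -m crank '[[5,0,0,0.5,0,0,0],[5,0,0,1,0,0,0],[5,0,0,1,0,0,0]]'; done; python3 -m crank '[[5,0,0,0.5,0,0,0],[5,0,0,0.7,0,0,0],[5,0,0,0.7,0,0,0]]'
```

```text
clock: 5.95
eef_pos: [547.6, 165.1, 125.9]
eef_rot: [-3.141, -0.001, -0.358]
wrist_force: [0.9, 1.4, 8.3]
finger_gap: 11.1
finger_force: 5.5
clock: 6.25
eef_pos: [547.6, 165.1, 125.3]
eef_rot: [-3.141, -0.001, -0.358]
wrist_force: [0.3, 2.3, 8.2]
finger_gap: 11.1
finger_force: 5.7
```

```bash
python3 -m crank '[[5,0,0,0.5,0,0,0],[5,0,0,0.7,0,0,0],[5,0,0,0.7,0,0,0]]'
```

```text
clock: 6.55
eef_pos: [547.6, 165.1, 124.5]
eef_rot: [-3.141, -0.001, -0.358]
wrist_force: [-0.1, 1.8, 9.2]
finger_gap: 11.3
finger_force: 5.7
```

```bash
python3 -m crank '[[5,0,0,0.5,0,0,0],[5,0,0,0.7,0,0,0],[5,0,0,0.7,0,0,0]]'
```

```text
clock: 6.85
eef_pos: [547.6, 165.1, 123.8]
eef_rot: [-3.141, -0.001, -0.358]
wrist_force: [0.7, 1.7, 8.3]
finger_gap: 11.4
finger_force: 5.7
```

```bash
python3 -m crank '[[5,0,0,0.5,0,0,0],[5,0,0,0.7,0,0,0],[5,0,0,0.7,0,0,0]]'
```

```text
clock: 7.15
eef_pos: [547.6, 165.1, 123.1]
eef_rot: [-3.141, -0.001, -0.358]
wrist_force: [0.3, 1.7, 7.2]
finger_gap: 11.3
finger_force: 5.7
```

```bash
python3 -m crank '[[5,0,0,0.5,0,0,0],[5,0,0,0.7,0,0,0],[5,0,0,0.7,0,0,0]]'
```

```text
clock: 7.45
eef_pos: [547.6, 165.1, 122.3]
eef_rot: [-3.141, -0.001, -0.358]
wrist_force: [0.4, 1.9, 7.3]
finger_gap: 11.0
finger_force: 5.7
```

```bash
python3 -m crank '[[5,0,0,0.5,0,0,0],[5,0,0,0.7,0,0,0],[5,0,0,0.7,0,0,0]]'
```

```text
clock: 7.75
eef_pos: [547.6, 165.1, 121.6]
eef_rot: [-3.141, -0.001, -0.358]
wrist_force: [0.1, 1.8, 7.7]
finger_gap: 11.0
finger_force: 5.8
```

```bash
python3 -m crank '[[5,0,0,0.5,0,0,0],[5,0,0,0.7,0,0,0],[5,0,0,0.7,0,0,0]]'
```

```text
clock: 8.05
eef_pos: [547.6, 165.1, 121.0]
eef_rot: [-3.141, -0.001, -0.358]
wrist_force: [0.3, 1.6, 8.0]
finger_gap: 11.1
finger_force: 5.8
```

```bash
python3 -m crank '[[5,0,0,0.5,0,0,0],[5,0,0,0.5,0,0,0],[5,0,0,0.5,0,0,0]]'
```

```text
clock: 8.35
eef_pos: [547.6, 165.1, 120.5]
eef_rot: [-3.141, -0.001, -0.358]
wrist_force: [0.2, 1.8, 7.8]
finger_gap: 10.9
finger_force: 5.9
```

```bash
python3 -m crank '[[5,0,0,0.5,0,0,0],[5,0,0,0.5,0,0,0],[5,0,0,0.5,0,0,0]]'
```

```text
clock: 8.65
eef_pos: [547.7, 165.2, 120.2]
eef_rot: [-3.141, -0.001, -0.358]
wrist_force: [-0.3, 2.5, 9.3]
finger_gap: 11.1
finger_force: 6.9
```

```bash
python3 -m crank '[[5,0,0,0.5,0,0,0],[5,0,0,0.5,0,0,0],[5,0,0,0.5,0,0,0]]'
```

```text
clock: 8.95
eef_pos: [547.8, 165.2, 120.1]
eef_rot: [-3.14, -0.001, -0.358]
wrist_force: [-2.1, 2.0, 13.7]
finger_gap: 11.1
finger_force: 8.4
```

```bash
python3 -m crank '[[5,0,0,0.5,0,0,0],[5,0,0,0.5,0,0,0],[5,0,0,0.5,0,0,0]]'
```

```text
clock: 9.25
eef_pos: [547.9, 165.3, 120.0]
eef_rot: [-3.14, -0.002, -0.358]
wrist_force: [-1.9, 1.2, 16.8]
finger_gap: 10.8
finger_force: 10.1
```

Hard stop reached at z 120.2. I'll back off about 1 mm, then turn.

```bash
python3 -m crank '[[5,0,0,-1,0,0,0],[5,0,0,-2,0,0,0],[5,0,0,-2,0,0,0]]'
```

```text
clock: 9.55
eef_pos: [547.7, 165.2, 121.0]
eef_rot: [-3.141, -0.001, -0.358]
wrist_force: [0.8, 2.6, 6.8]
finger_gap: 11.3
finger_force: 7.4
```

```bash
python3 -m crank '[[5,0,0,0,0,0,-0.04],[5,0,0,0,0,0,-0.08],[5,0,0,0,0,0,-0.12],[5,0,0,0,0,0,-0.12]]'; python3 -c "
from h import *;print(manip.read_state()['moment'])"
```

```text
clock: 9.95
eef_pos: [547.6, 165.0, 120.9]
eef_rot: [-3.141, -0.001, -0.237]
wrist_force: [0.2, 1.9, 7.9]
finger_gap: 11.3
finger_force: 6.4
[ 0.39121831 -0.16664605 -0.02232167]
```

Turning freely with little torque. Continuing.

```bash
python3 -m crank '[[5,0,0,0,0,0,-0.05],[5,0,0,0,0,0,-0.11],[5,0,0,0,0,0,-0.17],[5,0,0,0,0,0,-0.23],[5,0,0,0,0,0,-0.29],[5,0,0,0,0,0,-0.35],[5,0,0,0,0,0,-0.4],[5,0,0,0,0,0,-0.4]]'; python3 -c "
from h import *;print(manip.read_state()['moment'])"
```

```text
clock: 10.75
eef_pos: [547.5, 165.1, 120.9]
eef_rot: [-3.141, -0.001, 0.164]
wrist_force: [0.6, 1.5, 8.3]
finger_gap: 11.7
finger_force: 6.4
[ 0.42069345 -0.02158578 -0.02914593]
```

```bash
python3 -m crank '[[5,0,0,0,0,0,-0.05],[5,0,0,0,0,0,-0.11],[5,0,0,0,0,0,-0.17],[5,0,0,0,0,0,-0.23],[5,0,0,0,0,0,-0.29],[5,0,0,0,0,0,-0.34],[5,0,0,0,0,0,-0.36],[5,0,0,0,0,0,-0.36]]'; python3 -c "
from h import *;print(manip.read_state()['moment'])"
```

```text
clock: 11.55
eef_pos: [548.0, 165.2, 121.2]
eef_rot: [3.141, -0.002, 0.522]
wrist_force: [1.8, 3.7, 8.6]
finger_gap: 14.5
finger_force: 9.4
[ 0.60573336 -0.45552246 -0.13508167]
```

```bash
python3 - <<'E'
from h import *
p,d=grab('scene','s2');a=p[185:260,175:275]
cv2.imwrite('pics/c4.png',cv2.resize(a[:,:,::-1],None,fx=8,fy=8,interpolation=cv2.INTER_CUBIC))
c=np.array([547.3,165.3])
for n,ang in(('red',159.6),('green',209.6),('idx37',196.6)):
    r=45 if n!='idx37' else 33
    t=np.radians(ang);u=pix('scene',[c[0]+r*np.cos(t),c[1]+r*np.sin(t),56]);print(n,(u-[175,185])*8)
E
```

```text
red [413.15526469 472.28564473]
green [486.08545981 420.27761901]
idx37 [446.91231286 426.66774783]
```

View pics/c4.png

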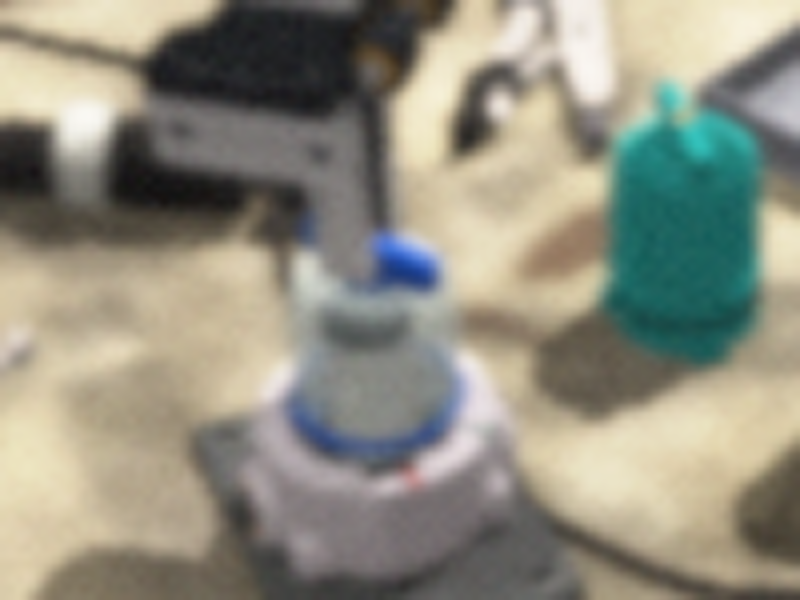

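```bash
python3 - <<'E'
from h import *
c=np.array([547.3,165.3])
for th in (150,170,180,190,200,210):
  t=np.radians(th);print(th,[((pix('scene',[*(c+29*np.array([np.cos(t),np.sin(t)])),z])-[175,185])*8).round() for z in(121,137)])
E
```

```text
150 [array([374., 311.]), array([371., 276.])]
170 [array([401., 303.]), array([398., 268.])]
180 [array([413., 298.]), array([410., 263.])]
190 [array([423., 291.]), array([420., 256.])]
200 [array([431., 284.]), array([428., 248.])]
210 [array([437., 275.]), array([434., 240.])]
```

```bash
python3 -m crank '[[5,0,0,0.2,0,0,0],[5,0,0,0.4,0,0,0],[5,0,0,0.4,0,0,0],[5,0,0,0.4,0,0,0]]'; python3 -c "
from h import *;print(manip.read_state()['moment'])"
```

```text
clock: 12.0
eef_pos: [548.0, 165.3, 121.1]
eef_rot: [3.141, -0.002, 0.522]
wrist_force: [0.7, 1.8, 11.2]
finger_gap: 14.2
finger_force: 10.1
[ 0.59476391 -0.23395302 -0.17691801]
```

```bash
python3 -m crank '[[5,0,0,-0.4,0,0,0],[5,0,0,-0.8,0,0,0],[5,0,0,-0.8,0,0,0]]'; python3 -c "
from h import *;print(manip.read_state()['moment'])"
```

```text
clock: 12.3
eef_pos: [547.7, 165.2, 121.3]
eef_rot: [3.142, -0.001, 0.522]
wrist_force: [1.0, 2.5, 7.3]
finger_gap: 14.4
finger_force: 7.5
[ 0.56994595 -0.37226885 -0.11391747]
```

```bash
python3 -m crank '[[5,0,0,-0.3,0,0,0],[5,0,0,-0.6,0,0,0],[5,0,0,-0.6,0,0,0]]' 5; python3 -c "
from h import *;print(manip.read_state()['moment'])"
```

```text
clock: 12.6
eef_pos: [547.5, 165.1, 121.5]
eef_rot: [-3.142, -0.001, 0.522]
wrist_force: [1.7, 3.8, 3.1]
finger_gap: 14.3
finger_force: 7.1
[ 0.74234975 -0.54885649 -0.1075532 ]
```

```bash
python3 -m crank '[[5,0,0,0.4,0,0,0.05],[5,0.4,-0.3,0.4,0,0,0.1],[5,0.8,-0.6,0.4,0,0,0.15],[5,0.8,-0.6,0.4,0,0,0.2],[5,0.8,-0.6,0.4,0,0,0.2]]' 3; python3 -c "
from h import *;print(manip.read_state()['moment'])"
```

```text
clock: 13.1
eef_pos: [547.7, 165.5, 121.2]
eef_rot: [3.141, 0.0, 0.32]
wrist_force: [-0.0, 0.2, 6.8]
finger_gap: 11.8
finger_force: 5.2
[-0.01409279  0.05021471  0.02205956]
```

```bash
python3 -m crank '[[5,0,0,0.2,0,0,-0.03],[5,0,0,0.2,0,0,-0.06],[5,0,0,0.2,0,0,-0.1],[5,0,0,0.2,0,0,-0.1]]' 4; python3 -c "
from h import *;print(manip.read_state()['moment'])"
```

```text
clock: 13.5
eef_pos: [547.9, 165.7, 121.3]
eef_rot: [3.141, -0.0, 0.423]
wrist_force: [0.3, 0.7, 8.6]
finger_gap: 12.0
finger_force: 7.4
[ 0.30974958 -0.01739275 -0.10961628]
```

```bash
python3 -m crank '[[5,0,0,0,0,0,-0.03],[5,0,0,0,0,0,-0.06],[5,0,0,0,0,0,-0.1],[5,0,0,0,0,0,-0.1]]' 5; python3 -c "
from h import *;print(manip.read_state()['moment'])"
```

```text
clock: 13.9
eef_pos: [547.8, 165.9, 121.2]
eef_rot: [3.141, -0.0, 0.523]
wrist_force: [-0.0, 1.7, 8.5]
finger_gap: 12.2
finger_force: 7.7
[ 0.45722786  0.05426191 -0.05965697]
```

```bash
python3 -m crank '[[5,0,0,0,0,0,-0.03],[5,0,0,0,0,0,-0.06],[5,0,0,0,0,0,-0.06]]' 4; python3 -m crank '[[5,0,0,-0.5,0,0,0],[5,0,0,-1,0,0,0],[5,0,0,-2,0,0,0],[5,0,0,-3,0,0,0],[5,0,0,-3,0,0,0]]' 3; python3 -c "
from h import *;print(manip.read_state()['moment'])"
```

```text
clock: 14.2
eef_pos: [547.9, 165.9, 121.3]
eef_rot: [3.141, -0.001, 0.583]
wrist_force: [0.5, 2.1, 8.7]
finger_gap: 12.1
finger_force: 7.6
clock: 14.7
eef_pos: [547.7, 165.8, 124.0]
eef_rot: [3.142, 0.0, 0.582]
wrist_force: [1.4, 1.4, 6.2]
finger_gap: 11.6
finger_force: 5.0
[ 0.41875416 -0.11807642 -0.06393869]
```

```bash
python3 -m crank '[[5,0,0,-1,0,0,0],[5,0,0,-2,0,0,0],[5,0,0,-3,0,0,0],[5,0,0,-4,0,0,0],[5,0,0,-5,0,0,0],[5,0,0,-6,0,0,0],[5,0,0,-7,0,0,0],[5,0,0,-8,0,0,0],[5,0,0,-8,0,0,0]]' 3
```

```text
clock: 15.6
eef_pos: [547.6, 165.8, 131.8]
eef_rot: [-3.141, 0.0, 0.582]
wrist_force: [-0.7, 1.2, 1.1]
finger_gap: 11.7
finger_force: 3.4
```

```bash
python3 -m crank '[[5,0,0,-1,0,0,0],[5,0,0,-2,0,0,0],[5,0,0,-3,0,0,0],[5,0,0,-3,0,0,0],[5,0,0,-3,0,0,0]]' 5; python3 - <<'E'
from h import *
p,d=grab('scene','s3');a=p[175:250,175:275]
cv2.imwrite('pics/c5.png',cv2.resize(a[:,:,::-1],None,fx=8,fy=8,interpolation=cv2.INTER_CUBIC))
E
```

```text
clock: 16.1
eef_pos: [547.6, 165.9, 134.6]
eef_rot: [-3.141, 0.0, 0.582]
wrist_force: [-0.1, -0.1, -1.1]
finger_gap: 11.7
finger_force: 5.2
```

View pics/c5.png

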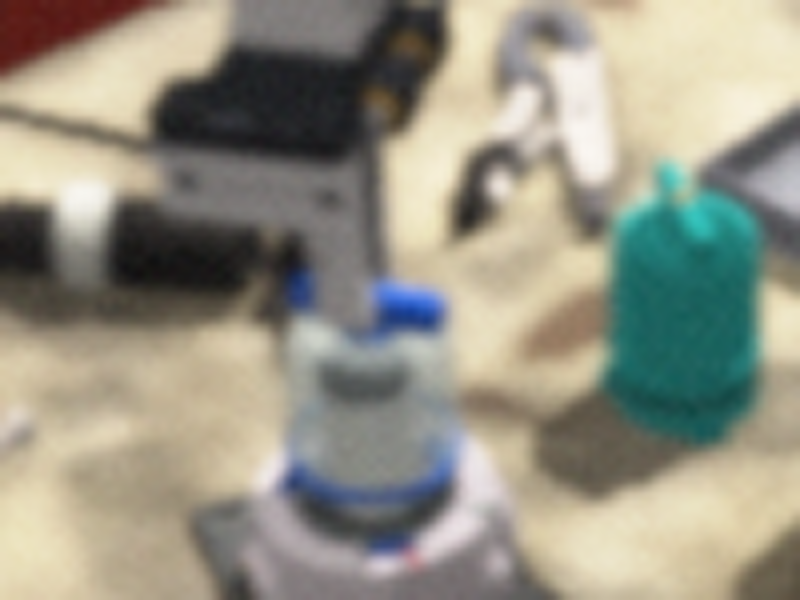

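The bowl has sprung up: the blue ring is now above the head, with a dark gap at (375,515), and the fingers carry its weight. I'll lift it straight up.

```bash
python3 -m crank '[[5,0,0,0,0,0,0],[5,0,0,-4,0,0,0],[5,0,0,-12,0,0,0],[5,0,0,-24,0,0,0],[5,0,0,-38,0,0,0],[5,0,0,-52,0,0,0],[5,0,0,-66,0,0,0],[5,0,0,-80,0,0,0],[5,0,0,-94,0,0,0],[5,0,0,-105,0,0,0]]' 8; python3 -m crank '[[5,0,0,-10,0,0,0],[5,0,0,-20,0,0,0],[5,0,0,-25,0,0,0],[5,0,0,-25,0,0,0],[5,0,0,-25,0,0,0]]'; python3 - <<'E'
from h import *
s=manip.read_state();d=np.array([593,-173.7,0])-s['eef_pos'];y=s['eef_rot'][2];print(d[0]*np.cos(y)+d[1]*np.sin(y),d[0]*np.sin(y)-d[1]*np.cos(y))
p,d=grab('scene','s4');a=p[90:290,110:370]
cv2.imwrite('pics/c6.png',cv2.resize(a[:,:,::-1],None,fx=3,fy=3,interpolation=cv2.INTER_CUBIC))
E
```

```text
clock: 17.15
eef_pos: [547.9, 165.9, 241.3]
eef_rot: [3.141, -0.001, 0.582]
wrist_force: [-0.1, 0.2, -0.7]
finger_gap: 10.6
finger_force: 8.0
clock: 17.65
eef_pos: [547.6, 165.9, 264.4]
eef_rot: [-3.141, 0.001, 0.582]
wrist_force: [-0.7, 0.2, -1.0]
finger_gap: 10.9
finger_force: 8.0
-148.7082524893014 308.61879642664684
```

View pics/c6.png

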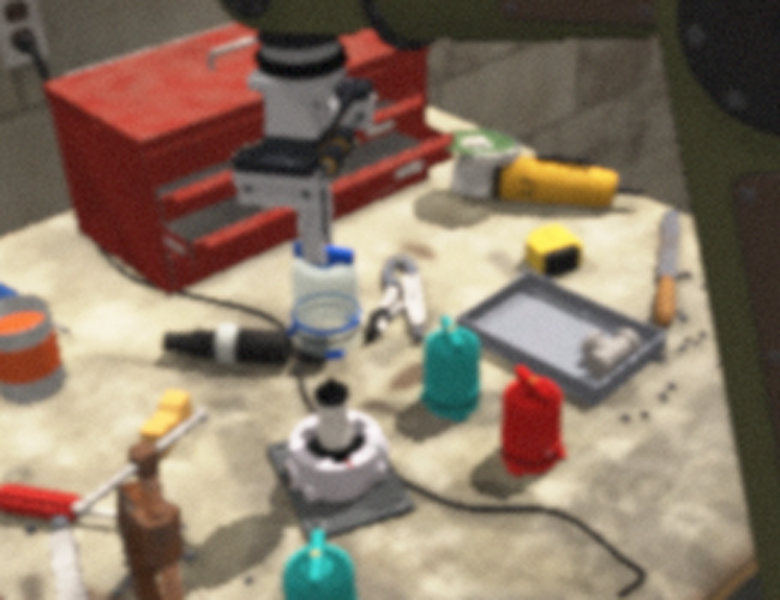

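The bowl hangs upright at (325,310), and the element stays on the head. I'll carry it over to the tray.

```bash
python3 -m crank '[[5,-5,10,0,0,0,0],[5,-17,35,0,0,0,0],[5,-33,69,0,0,0,0],[5,-50,103,0,0,0,0],[5,-67,138,0,0,0,0],[5,-83,172,0,0,0,0],[5,-100,207,0,0,0,0],[5,-117,242,0,0,0,0],[5,-133,277,0,0,0,0],[5,-144,299,0,0,0,0]]'; python3 -m crank '[[5,-3,6,0,0,0,0],[5,-5,10,0,0,0,0],[5,-5,10,0,0,0,0],[5,-5,10,0,0,0,0]]'; python3 - <<'E'
from h import *
p,d=grab('scene','s5');a=p[90:290,210:370]
cv2.imwrite('pics/c7.png',cv2.resize(a[:,:,::-1],None,fx=3,fy=3,interpolation=cv2.INTER_CUBIC))
E
```

```text
clock: 18.7
eef_pos: [591.3, -166.3, 264.2]
eef_rot: [-3.141, 0.001, 0.58]
wrist_force: [0.6, -0.0, -2.1]
finger_gap: 11.0
finger_force: 8.0
clock: 19.1
eef_pos: [593.1, -173.2, 265.0]
eef_rot: [-3.142, -0.0, 0.583]
wrist_force: [-0.2, -0.2, -1.2]
finger_gap: 11.1
finger_force: 8.0
```

```bash
python3 -m crank '[[5,0,0,5,0,0,0],[5,0,0,20,0,0,0],[5,0,0,40,0,0,0],[5,0,0,60,0,0,0],[5,0,0,80,0,0,0],[5,0,0,100,0,0,0],[5,0,0,120,0,0,0],[5,0,0,135,0,0,0],[5,0,0,145,0,0,0],[5,0,0,145,0,0,0]]'
```

```text
clock: 20.15
eef_pos: [592.6, -173.8, 118.6]
eef_rot: [-3.14, 0.001, 0.582]
wrist_force: [-0.2, -0.0, -1.8]
finger_gap: 10.8
finger_force: 8.0
```

View pics/c7.png

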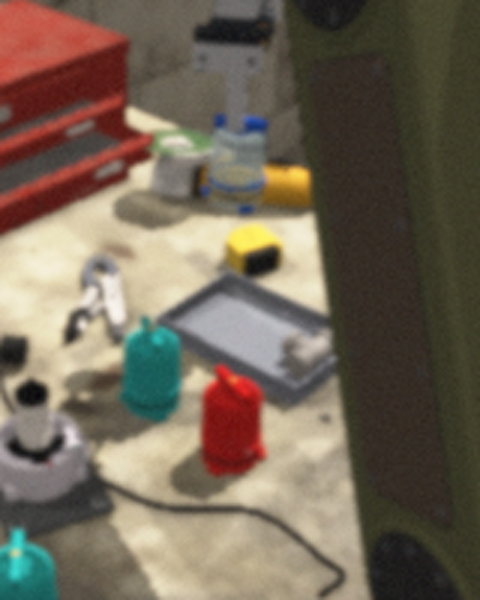

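The bowl was still upright in that picture, which was taken before the descent. It is now at z 118 over the tray's empty end, so I'll lower it slowly until it touches.

```bash
python3 -m crank '[[5,0,0,5,0,0,0],[5,0,0,10,0,0,0],[5,0,0,15,0,0,0],[5,0,0,20,0,0,0],[5,0,0,24,0,0,0],[5,0,0,26,0,0,0],[5,0,0,26,0,0,0]]' 4
```

```text
clock: 20.85
eef_pos: [593.0, -174.1, 93.5]
eef_rot: [-3.141, 0.0, 0.582]
wrist_force: [-0.1, 0.4, -1.3]
finger_gap: 10.9
finger_force: 4.0
```

```bash
python3 -m crank '[[5,0,0,0.5,0,0,0],[5,0,0,1,0,0,0],[5,0,0,1.5,0,0,0],[5,0,0,2,0,0,0],[5,0,0,2,0,0,0]]' 4
```

```text
clock: 21.35
eef_pos: [593.0, -174.2, 91.8]
eef_rot: [-3.141, 0.0, 0.582]
wrist_force: [0.0, 0.1, -1.2]
finger_gap: 10.8
finger_force: 4.0
```

```bash
python3 -m crank '[[5,0,0,0.5,0,0,0],[5,0,0,1,0,0,0],[5,0,0,1,0,0,0]]' 4
```

```text
clock: 21.65
eef_pos: [593.0, -174.2, 90.8]
eef_rot: [-3.142, 0.0, 0.582]
wrist_force: [-0.5, -0.8, -1.1]
finger_gap: 10.8
finger_force: 4.0
```

```bash
python3 -m crank '[[5,0,0,0.5,0,0,0],[5,0,0,1,0,0,0],[5,0,0,1,0,0,0]]' 4
```

```text
clock: 21.95
eef_pos: [593.0, -174.1, 89.7]
eef_rot: [-3.141, 0.0, 0.582]
wrist_force: [0.9, 0.5, -2.0]
finger_gap: 11.1
finger_force: 4.0
```

```bash
python3 -m crank '[[5,0,0,0.4,0,0,0],[5,0,0,0.8,0,0,0],[5,0,0,0.8,0,0,0]]' 4
```

```text
clock: 22.25
eef_pos: [593.0, -174.1, 89.0]
eef_rot: [-3.141, 0.0, 0.582]
wrist_force: [-0.2, -0.3, -1.3]
finger_gap: 11.2
finger_force: 4.0
```

```bash
python3 -m crank '[[5,0,0,0.4,0,0,0],[5,0,0,0.8,0,0,0],[5,0,0,0.8,0,0,0]]' 4
```

```text
clock: 22.55
eef_pos: [593.4, -174.1, 88.7]
eef_rot: [3.141, -0.001, 0.582]
wrist_force: [1.2, 1.1, 3.4]
finger_gap: 11.3
finger_force: 4.0
```

```bash
python3 -m crank '[[5,0,0,0.4,0,0,0],[5,0,0,0.8,0,0,0],[5,0,0,0.8,0,0,0]]' 4
```

```text
clock: 22.85
eef_pos: [593.7, -174.1, 88.2]
eef_rot: [3.14, -0.002, 0.582]
wrist_force: [1.0, 0.9, 5.7]
finger_gap: 10.9
finger_force: 5.2
```

It has touched down at about 7 N. I'll ease off slightly, open, and withdraw upward.

```bash
python3 -m crank '[[5,0,0,-0.6,0,0,0],[5,0,0,-0.6,0,0,0],[30,0,0,-0.6,0,0,0],[30,0,0,-0.6,0,0,0],[30,0,0,-0.6,0,0,0],[30,0,0,-0.6,0,0,0]]' 4;  python3 -m crank '[[30,0,0,-3,0,0,0],[30,0,0,-10,0,0,0],[30,0,0,-30,0,0,0],[30,0,0,-70,0,0,0],[30,0,0,-115,0,0,0],[30,0,0,-150,0,0,0],[30,0,0,-150,0,0,0]]'; python3 - <<'E'
from h import *
p,d=grab('scene','s6');a=p[120:240,230:370]
q,e=grab('top','t6');b=q[174:264,255:345]
A=cv2.resize(a,(420,360));B=cv2.resize(b,(360,360))
cv2.imwrite('pics/c8.png',np.hstack([A,B])[:,:,::-1])
E
```

```text
clock: 23.45
eef_pos: [592.9, -174.2, 87.8]
eef_rot: [-3.141, 0.0, 0.582]
wrist_force: [0.2, 0.5, -0.3]
finger_gap: 28.0
finger_force: 0.0
clock: 24.15
eef_pos: [594.4, -174.6, 244.3]
eef_rot: [3.134, -0.005, 0.582]
wrist_force: [-0.6, 0.0, 0.5]
finger_gap: 28.3
finger_force: 0.0
```

View pics/c8.png

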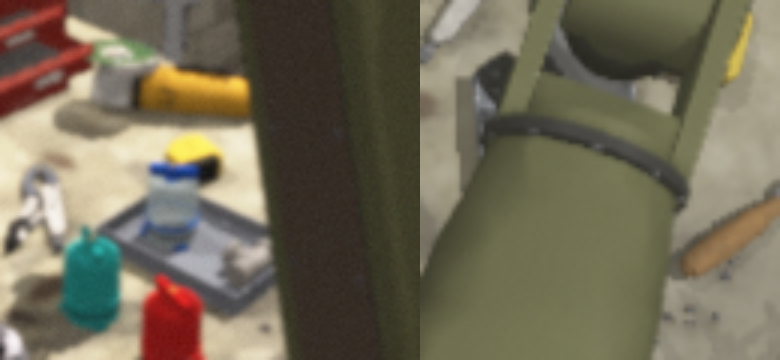

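The bowl stands upright and alone in the tray's empty end, at (172,205) in the left panel. The tee is undisturbed, and the gripper is clear. Handing in.

```bash
python3 -m crank '[[30,0,0,0,0,0,0],[30,0,0,0,0,0,0],[30,0,0,0,0,0,0]]'; python3 -c "
from cell import manip;print(manip.sign_off())"
```

```text
clock: 24.55
eef_pos: [592.8, -174.1, 237.1]
eef_rot: [-3.14, 0.001, 0.582]
wrist_force: [0.1, -0.9, -0.7]
finger_gap: 28.1
finger_force: 0.0
the job is handed in; nothing more can be done
None
```

I pressed, turned and lifted the bowl off, stood it mouth down in the empty end of the tray, let go of it, and handed the job in at about 24.6 s; the sign-off returned no verdict.

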